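# Click the coat counter on to its red lug

## Robot

A 6-joint arm with a two-finger parallel gripper is mounted at the origin on a cart in front of the work surface, level with it; the furniture and walls round the work are solid. World frame = base frame: x ahead of the robot, y to its left, z up, the work surface at z = 0. Lengths are in m, angles in rad, forces in N, time in s.
With the tool pointing down it reaches from about 0.35 to 0.925 m from the base axis. Payload 6.4 kg.
Tool frame: the origin (TCP) lies at the very end of the fingers, on their centre line; the grasp point (between the pads) lies 19 mm behind it; z points along the fingers, y is the line along which they close (so a half turn about z gives the same grasp; the last joint's range is limited). The gripper opens to 94 mm and grips with 3 to 60 N. Pads are 16 mm wide; open, the fingers measure 119 mm over their backs; the gripper's body (75 mm by 177 mm) begins 78 mm behind the grasp point.
Start: joints at [-1.499, 0.245, 1.558, -0, 1.339, -0.174], TCP at [0.158, -0.63, 0.205] pointing down, gripper open.
Joint ranges: [-3.13, 3.13], [-1.02, 2.26], [0.13, 2.54], [-0.95, 4.09], [0.21, 2.88], [-2.74, 2.74]. Speed limits (rad/s): [2.57, 2.57, 3.14, 3.14, 3.14, 3.14].

## Interface

Orientations are given as a rotation vector (axis times angle).
In Python, from plant import bot, eyes, workorder, finder gives the robot as it stands. The module is installed in compiled form; this text tells all that it offers.
- The arm moves only by the tool arm_command, never from a script. Its argument "increments" is a list of rows, each a list of 3 entries, a list of its own where there are three numbers: the shift along the tool's x, y, z in units of 0.05 m (1.0 is 0.05 m), then the turn, a rotation vector about the tool's x, y, z in units of 0.5 rad (1.0 is 0.5 rad), then the opening, from -1 (shut) to 1 (fully open). A call has exactly 5 rows; each row shifts and turns the commanded pose from where the row before left it, along the tool's axes as they then stand; what a row does not reach is not made up. A row lasts 1/8 s, in which the tool goes at most 62.5 mm and 10.7 degrees, less where a joint would pass 70% of its speed; a pose out of reach is approached as far as the arm can. A call with a number of a shift or a turn outside -1 to 1 is refused whole. A call with a gripper value outside its range is refused whole. The fingers move at their own pace and stop on an object; the grip force is fixed at half the most. Time passes only in rows, so rows that do not move let the fingers close, or fill a call up. It gives the time, the measured TCP pose, the force, the opening and the grip force at its end, in the units of the state.
- bot.read_state(): the state, without advancing time (a new reading comes with each control period).
- eyes.capture(name): name is "scene" or "top" or "wrist"; returns (picture, depth): 420x560x3 uint8, red, green, blue; 420x560 float32, m along the optical axis (not along the pixel's ray), 0 where there is no reading.
- eyes.camera_params(name): a dict with "fx", "fy", "cx", "cy" (pixels), "rvec" (rotation vector, rad) and "tvec" (3), from world to camera coordinates, as OpenCV has them; the wrist camera has in their place "mount" (4x4, takes a point from camera to tool coordinates, whose origin is the TCP and whose axes are the flange's). Camera axes: x right, y down, z forward; pixel columns grow to the right and rows downward; lengths in m; the calibration is good to about 2 mm. A picture is of the moment at which its call begins: read the wrist's pose just before it. camera_params takes no time and is no camera call.
- workorder.job_done(): hands the job in; it is judged then, once.
Trained networks look in the newest picture that a camera, given by its name, has taken for a name from the list of things; names that differ only in an ending like _2 or _b are one class to them, and where a whole thing is asked for, a point or a joint stands for the part that bears it (a point fixed in the world has none). Each returns a list of dicts, best first, with "conf" (0 to 1); they miss things now and then, are a little off and sometimes report something else, mostly with a low value. They report only what shows in the picture. A call takes as long as a camera call.
- finder.search_frame(camera, query): "centre" ([x, y, z] in m, in world coordinates, good to about 4 mm: the middle of the surface that is visible of it).
The state is a dict: "time": time; "qpos": joint angles; "qvel": joint speeds; "tau": joint torques, N m; "position": TCP position; "tool_rot": TCP orientation; "wrist_force": force on the tool from outside, world axes, zero at the start; "torque": the same for the moment, N m; "finger_gap": finger opening in m; "grasp_force": force on a finger pad.
Only numpy, scipy, OpenCV 4.12 (cv2) and the standard library are available. Lean on these libraries where they do the work, as an engineer would, in place of code of your own. Each camera call takes 0.05 s, during which the arm holds its last target. There are 200 camera calls.

## Task

The next coat is on: with a fingertip, flick the lugs of the coat counter's star wheel to advance it clockwise (seen from above), click by click, until the red lug stands under the yellow pointer. Stop one click short and let the wheel stand still there for about half a second before you give it the last click, and do not run past the pointer. Only push the wheel: the counter stays where it stands, and the tins, tape, cup and cutter round it are left alone.

Things in the scene. Friction and masses are not known exactly. Their poses are not given: they have to be found in the camera images.
- counter: the coat counter, loose on the table, 2.5 kg, rubber feet. Origin: underside, on the wheel's axis; z up, x from the axis to the yellow pointer at its back, y to the left. Grey foot plate x = -55 to 95, y = -62 to 62 mm, 12 mm high; blue drum under the wheel, radius 50 mm, up to z = 45 mm. Except at the pointer the space round the wheel and above the foot plate is free
- wheel (a joint): turn of the wheel, rad, grows clockwise from above (advance). A click is 0.785 rad; a sprung plunger holds it at multiples of 0.785, a lug under the pointer. Pushed past half-way (0.39) with about 3 N at a lug tip, it snaps on by itself. Red lug: angle pi - q from counter x (anticlockwise from above), so opposite the pointer at 0, under it at 3.142. Starts 2, 3 or 4 clicks short
- wheel_hub (a point): on the wheel's axis, half-way up the lugs, 55 mm above the counter's underside. Star wheel: grey disc, radius 44 mm, steel hub up to 14 mm above this point; eight rounded lugs (seven black, one red) every 45 deg, 12 mm wide, out to radius 68 mm, 14 mm thick (z = 48 to 62 mm above the counter's underside); gaps between lugs about 37 mm wide at radius 64 mm
- red_lug (a point): centre of the rounded end of the red lug, 62 mm from the wheel's axis, half-way up the lug
- pointer_tip (a point): tip of the yellow pointer on the counter, 62 mm from the wheel's axis, 20 mm above the lugs' mid-height. The pointer (14 mm wide, 5 mm thick, 11 mm clear above the lugs) reaches out to a grey post 26 mm wide at 82 to 90 mm from the axis, 78 mm tall
- tin_blue: bystander: small round blue-labelled paint tin, 67 mm across, 59 mm tall; origin at the centre of its underside
- tin_red: bystander: small round red-labelled paint tin, 71 mm across, 71 mm tall; origin at the centre of its underside
- tape_roll: bystander: roll of blue tape lying flat, 92 mm across, 30 mm tall; origin at the centre of its underside
- paint_cup: bystander: small white cup, 70 mm across, 77 mm tall; origin at the centre of its underside
- cutter_knife: bystander: yellow cutter knife lying flat, 168 x 22 x 16 mm, long along its own x; origin at the centre of its underside

How it is judged:
By the outcome, as a careful person would: the job done as asked, in the order asked, and still so for the second after the job is handed in, with the robot touching nothing.
It also fails if it takes over 64 s, if anything falls off the work surface, if the arm or the gripper's body presses on something with over 40 N, if the wrist force passes 120 N, or if a joint passes its speed limit or range.

## Working session

There is one attempt and no reset: what is moved stays moved. The work goes in short steps, Python scripts to look and compute and a tool call to move; the robot and the scene stay as the last step left them, time stands still between calls to the robot, and variables do not carry over. Pictures are saved under pics/ and viewed, at most 10 in all, crops included, and the job is handed in when it is done.

Besides the shell and the picture viewer there is one more tool, called after ">>>" as name(argument=value, ...) on one line, values as JSON. arm_command: Moves the arm, as the interface text tells. Shifts and turns lie within -1 to 1; 1 stands for 0.05 m of shift or 0.5 rad of turn. Its arguments: {"type":"object","properties":{"increments":{"type":"array"}},"required":["increments"]}

```bash
mkdir -p pics; cat > h.py <<'E'
import numpy as np,cv2
from plant import bot,eyes,workorder,finder
from scipy.spatial.transform import Rotation as R
def world(cam,u,v,d):
    p=eyes.camera_params(cam)
    c=np.array([(u-p['cx'])/p['fx']*d,(v-p['cy'])/p['fy']*d,d])
    return R.from_rotvec(np.ravel(p['rvec'])).inv().apply(c-np.ravel(p['tvec']))
def cloud(cam,dep):
    v,u=np.indices(dep.shape)
    p=eyes.camera_params(cam)
    c=np.stack([(u-p['cx'])/p['fx']*dep,(v-p['cy'])/p['fy']*dep,dep],-1)
    return R.from_rotvec(np.ravel(p['rvec'])).inv().apply((c-np.ravel(p['tvec'])).reshape(-1,3)).reshape(c.shape)
E
python3 - <<'E'
from h import *
s=bot.read_state();print(s['time'],s['position'],s['tool_rot'],s['finger_gap'])
im,d=eyes.capture('top');cv2.imwrite('pics/top.png',im[:,:,::-1]);np.save('d.npy',d)
for q in ['counter','wheel','wheel_hub','red_lug','pointer_tip','tin_blue','tin_red','tape_roll','paint_cup','cutter_knife']:
    print(q,[(np.round(r['centre'],3),round(r['conf'],2)) for r in finder.search_frame('top',q)[:2]])
E
```

```text
0.0 [ 0.15811914 -0.62986271  0.20437374] [-3.11602413e+00 -3.84943507e-01 -9.68202592e-05] 0.0942640038563575
counter []
wheel [(array([ 0.56 , -0.008,  0.058]), 0.88)]
wheel_hub [(array([ 0.56 , -0.007,  0.062]), 0.67)]
red_lug [(array([ 0.56 , -0.008,  0.056]), 0.61)]
pointer_tip [(array([ 0.568, -0.005,  0.062]), 0.8)]
tin_blue [(array([ 0.549, -0.165,  0.056]), 0.68)]
tin_red [(array([ 0.721, -0.019,  0.068]), 0.72)]
tape_roll [(array([0.577, 0.179, 0.032]), 0.88)]
paint_cup [(array([0.441, 0.168, 0.019]), 0.88)]
cutter_knife [(array([ 0.443, -0.196,  0.012]), 0.89)]
```

View pics/top.png

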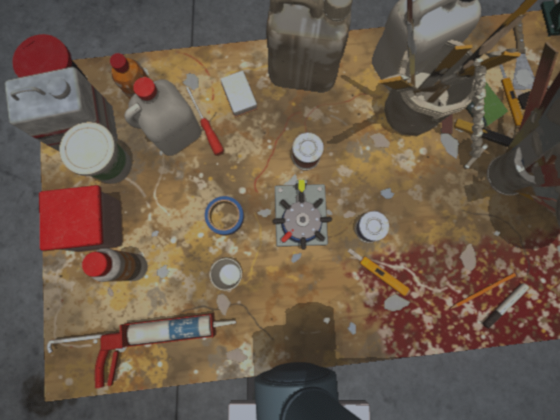

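The top view shows the counter at about (302,218), with the pointer at (302,186) towards +x and the red lug at (287,238), lower left. Next I'll measure these from colour and depth.

```bash
python3 - <<'E'
from h import *
im=cv2.imread('pics/top.png');d=np.load('d.npy');W=cloud('top',d)
hsv=cv2.cvtColor(im,cv2.COLOR_BGR2HSV).astype(int)
near=np.hypot(W[...,0]-.56,W[...,1]+.008)<.11
H,S,V=hsv[...,0],hsv[...,1],hsv[...,2]
for n,m in dict(red=((H<8)|(H>172))&(S>150)&(V>90),yel=(H>20)&(H<35)&(S>150)&(V>100)).items():
    m=m&near&(W[...,2]>.03);print(n,m.sum(),W[m].mean(0).round(4),W[m].min(0).round(3),W[m].max(0).round(3))
m=near&(W[...,2]>.044)&(W[...,2]<.07);
p=W[m][:,:2].astype(np.float32);c,r=cv2.minEnclosingCircle(p);print('wheel',c,r,p.mean(0))
m=near&(W[...,2]>.006)&(W[...,2]<.018);q=W[m][:,:2].astype(np.float32);print('plate',cv2.minAreaRect(q))
m=near&(W[...,2]>.064)&(W[...,2]<.1);print('high',W[m][::4].round(3))
cv2.imwrite('pics/crop.png',cv2.resize(im[165:275,245:405],None,fx=5,fy=5,interpolation=cv2.INTER_CUBIC))
E
```

```text
red 47 [0.524  0.0287 0.0606] [0.514 0.02  0.037] [0.534 0.038 0.064]
yel 56 [ 0.6391 -0.0053  0.0771] [ 0.626 -0.012  0.073] [ 0.651 -0.     0.08 ]
wheel (0.5708345770835876, -0.009932526387274265) 0.07550976425409317 [ 0.5620461  -0.00785257]
plate ((0.5851420760154724, -0.007888451218605042), (0.15489178895950317, 0.1239294484257698), 1.8286175727844238)
high [[ 0.652  0.004  0.074]
 [ 0.651 -0.005  0.078]
 [ 0.652 -0.014  0.074]
 [ 0.649  0.002  0.076]
 [ 0.649 -0.007  0.076]
 [ 0.649 -0.016  0.076]
 [ 0.646 -0.     0.079]
 [ 0.647 -0.009  0.077]
 [ 0.644  0.006  0.076]
 [ 0.644 -0.003  0.077]
 [ 0.644 -0.012  0.076]
 [ 0.645  0.004  0.065]
 [ 0.642 -0.005  0.077]
 [ 0.645 -0.015  0.066]
 [ 0.64  -0.007  0.073]
 [ 0.637 -0.002  0.079]
 [ 0.637 -0.012  0.076]
 [ 0.635 -0.007  0.078]
 [ 0.632 -0.003  0.077]
 [ 0.632 -0.012  0.077]
 [ 0.63  -0.007  0.078]
 [ 0.628 -0.005  0.078]
 [ 0.625 -0.007  0.077]
 [ 0.591 -0.001  0.064]
 [ 0.577 -0.003  0.066]
 [ 0.575 -0.003  0.065]
 [ 0.575 -0.014  0.066]
 [ 0.572 -0.014  0.068]
 [ 0.57   0.002  0.064]
 [ 0.57  -0.012  0.065]
 [ 0.57  -0.021  0.067]
 [ 0.567 -0.005  0.069]
 [ 0.568 -0.016  0.064]
 [ 0.565 -0.005  0.068]
 [ 0.565 -0.014  0.065]
 [ 0.563  0.006  0.066]
 [ 0.563 -0.003  0.067]
 [ 0.563 -0.012  0.065]
 [ 0.563 -0.021  0.067]
 [ 0.56  -0.005  0.068]
 [ 0.561 -0.014  0.065]
 [ 0.559  0.052  0.064]
 [ 0.558 -0.     0.066]
 [ 0.558 -0.009  0.067]
 [ 0.559 -0.023  0.065]
 [ 0.556 -0.     0.066]
 [ 0.556 -0.009  0.068]
 [ 0.556 -0.019  0.065]
 [ 0.554 -0.003  0.065]
 [ 0.554 -0.012  0.066]
 [ 0.551  0.002  0.068]
 [ 0.552 -0.012  0.064]
 [ 0.549 -0.     0.067]
 [ 0.549 -0.009  0.065]
 [ 0.547 -0.012  0.065]]
```

View pics/crop.png

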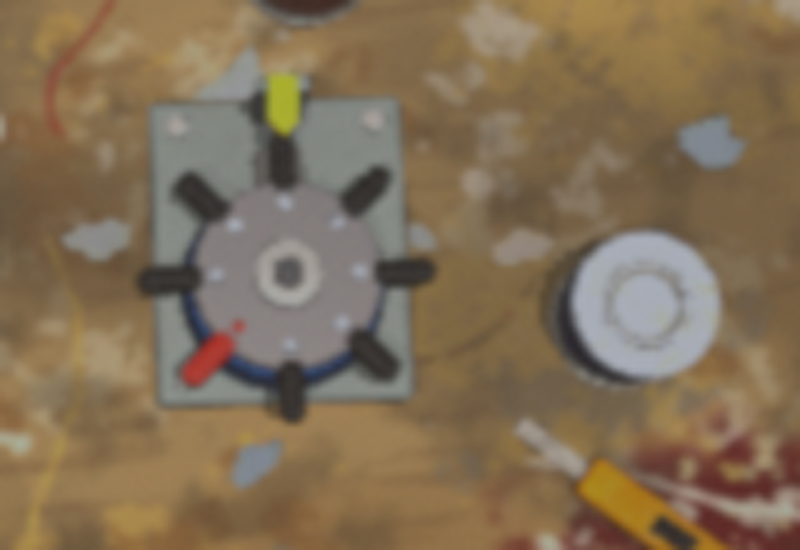

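The crop shows the pointer at (283,105), the hub at (288,272) and the red lug at (208,360). That puts the red lug at +135° in the counter frame, so it is 3 clicks short. The plate yaw is about 1.8°.

Plan:
- Shut the fingers and lower them into the gap just clockwise-behind the near lug, at 202.5°.
- Sweep that gap 45° at a time along the arc. The finger stays inside the gap, so the wheel can't run past.

```bash
cat > plan.py <<'E'
from h import *
HUB=np.array([.563,-.008]);YAW=1.8
def gap(th,r=.066): t=np.radians(th+YAW); return HUB+r*np.array([np.cos(t),np.sin(t)])
def rows(wps,start=None):
    """wps: (x,y,z,phi deg,n rows); prints rows"""
    s=bot.read_state();M=R.from_rotvec(s['tool_rot']).as_matrix()
    p=np.array(s['position']);f=np.degrees(np.arctan2(M[1,0],M[0,0]))
    print('t',round(s['time'],2),'p',p.round(4),'phi',f.round(1),'tilt',M[:,2].round(3),'F',np.round(s['wrist_force'],1))
    k=0
    for x,y,z,ph,n in wps:
        for i in range(n):
            a=1/(n-i);dp=(np.array([x,y,z])-p)*a;df=(ph-f)*a
            c,sn=np.cos(np.radians(f)),np.sin(np.radians(f))
            t=np.array([dp@[c,sn,0],dp@[sn,-c,0],-dp[2]])
            t=np.round(t/.05,2);w=round(-np.radians(df)/.5,2)
            print([t.tolist(),[0,0,w],-1],',',end='\n\n' if k%5==4 else '\n');k+=1
            t=t*.05;p=p+t[0]*np.array([c,sn,0])+t[1]*np.array([sn,-c,0])-[0,0,t[2]];f-=np.degrees(w*.5)
    print('end',p.round(4),round(f,1))
E
python3 - <<'E'
from plan import *
g=gap(202.5);print(g);rows([(*g,.15,114.3,15)])
E
```

```text
[ 0.50284738 -0.03515995]
t 0.55 p [ 0.1582 -0.6305  0.2055] phi 14.1 tilt [ 0.  0. -1.] F [-0.4  0.2  0.1]
[[0.64, -0.66, 0.07], [0, 0, np.float64(-0.23)], -1] ,
[[0.71, -0.58, 0.07], [0, 0, np.float64(-0.23)], -1] ,
[[0.77, -0.49, 0.07], [0, 0, np.float64(-0.23)], -1] ,
[[0.82, -0.4, 0.07], [0, 0, np.float64(-0.23)], -1] ,
[[0.87, -0.31, 0.08], [0, 0, np.float64(-0.23)], -1] ,

[[0.89, -0.21, 0.07], [0, 0, np.float64(-0.23)], -1] ,
[[0.91, -0.1, 0.08], [0, 0, np.float64(-0.24)], -1] ,
[[0.92, 0.01, 0.07], [0, 0, np.float64(-0.23)], -1] ,
[[0.91, 0.11, 0.08], [0, 0, np.float64(-0.24)], -1] ,
[[0.89, 0.22, 0.07], [0, 0, np.float64(-0.23)], -1] ,

[[0.86, 0.32, 0.08], [0, 0, np.float64(-0.24)], -1] ,
[[0.81, 0.43, 0.07], [0, 0, np.float64(-0.23)], -1] ,
[[0.76, 0.52, 0.08], [0, 0, np.float64(-0.24)], -1] ,
[[0.69, 0.6, 0.07], [0, 0, np.float64(-0.23)], -1] ,
[[0.62, 0.68, 0.08], [0, 0, np.float64(-0.24)], -1] ,

end [ 0.503  -0.0352  0.15  ] 114.4
```

>>> arm_command(increments=[[[0.64,-0.66,0],[0,0,-0.23],-1],[[0.71,-0.58,0],[0,0,-0.23],-1],[[0.77,-0.49,0],[0,0,-0.23],-1],[[0.82,-0.4,0],[0,0,-0.23],-1],[[0.87,-0.31,0],[0,0,-0.23],-1]])

```text
time: 1.18
position: [0.2737, -0.4309, 0.2056]
tool_rot: [2.878, 1.258, 0.0]
wrist_force: [0.6, -0.9, 0.3]
finger_gap: 0.0475
grasp_force: 0.0
```

>>> arm_command(increments=[[[0.89,-0.21,0.1],[0,0,-0.23],-1],[[0.91,-0.1,0.1],[0,0,-0.24],-1],[[0.92,0.01,0.1],[0,0,-0.23],-1],[[0.91,0.11,0.1],[0,0,-0.24],-1],[[0.89,0.22,0.1],[0,0,-0.23],-1]])

```text
time: 1.8
position: [0.3881, -0.2323, 0.1806]
tool_rot: [2.393, 2.034, 0.0]
wrist_force: [-0.0, 0.1, 0.1]
finger_gap: 0.0004
grasp_force: 0.0
```

```bash
python3 - <<'E'
from plan import *
g=gap(202.5);rows([(*g,.14,114.3,5)])
E
```

```text
t 1.8 p [ 0.3881 -0.2323  0.1806] phi 80.7 tilt [ 0.001 -0.001 -1.   ] F [-0.   0.1  0.1]
[[0.85, 0.33, 0.16], [0, 0, np.float64(-0.23)], -1] ,
[[0.81, 0.42, 0.16], [0, 0, np.float64(-0.24)], -1] ,
[[0.75, 0.51, 0.16], [0, 0, np.float64(-0.23)], -1] ,
[[0.69, 0.6, 0.17], [0, 0, np.float64(-0.24)], -1] ,
[[0.61, 0.68, 0.16], [0, 0, np.float64(-0.23)], -1] ,

end [ 0.5029 -0.0353  0.1401] 114.3
```

>>> arm_command(increments=[[[0.85,0.33,0.16],[0,0,-0.23],-1],[[0.81,0.42,0.16],[0,0,-0.24],-1],[[0.75,0.51,0.16],[0,0,-0.23],-1],[[0.69,0.6,0.17],[0,0,-0.24],-1],[[0.61,0.68,0.16],[0,0,-0.23],-1]])

```text
time: 2.42
position: [0.5037, -0.0356, 0.14]
tool_rot: [1.704, 2.638, 0.0]
wrist_force: [1.3, -0.5, 0.9]
finger_gap: 0.0004
grasp_force: 0.0
```

```bash
python3 - <<'E'
from plan import *
s=bot.read_state();im,d=eyes.capture('wrist');im=im[:,:,::-1].copy()
p=eyes.camera_params('wrist');M=np.array(p['mount']);Rt=R.from_rotvec(s['tool_rot'])
def proj(w):
    t=Rt.inv().apply(np.array(w)-s['position']);c=np.linalg.inv(M)@[*t,1];return int(p['fx']*c[0]/c[2]+p['cx']),int(p['fy']*c[1]/c[2]+p['cy'])
v,u=np.indices(d.shape);c=np.stack([(u-p['cx'])/p['fx']*d,(v-p['cy'])/p['fy']*d,d,np.ones_like(d)],-1)
W=Rt.apply((c@M.T)[...,:3].reshape(-1,3))+s['position'];W=W.reshape(c.shape[:2]+(3,))
hsv=cv2.cvtColor(im,cv2.COLOR_BGR2HSV).astype(int);H,S,V=[hsv[...,i] for i in range(3)]
m=((H<8)|(H>172))&(S>150)&(V>80)&(W[...,2]>.045)&(W[...,2]<.075)&(np.hypot(*(W[...,:2]-HUB).transpose(2,0,1))<.08)
print('red',m.sum(),W[m].mean(0) if m.any() else 0)
m=(np.hypot(*(W[...,:2]-HUB).transpose(2,0,1))<.03)&(W[...,2]>.065)&(W[...,2]<.085)
print('hub',m.sum(),W[m].mean(0),W[m].min(0),W[m].max(0)) if m.any() else 0
cv2.circle(im,proj([*HUB,.069]),4,(0,255,0),-1)
for k in range(8): cv2.circle(im,proj([*gap(45*k,.062),.062]),4,(255,255,0),1)
cv2.circle(im,proj([*gap(202.5),.062]),5,(255,0,255),-1)
cv2.imwrite('pics/wrist.png',im);rows([(*gap(202.5),.048,114.3,5)])
E
```

```text
red 532 [0.52336243 0.02848156 0.06109559]
hub 843 [ 0.56109316 -0.00655998  0.06640515] [ 0.54575708 -0.022294    0.06500011] [0.57662816 0.00858784 0.07068105]
t 2.48 p [ 0.5046 -0.032   0.139 ] phi 114.6 tilt [ 0.     0.003 -1.   ] F [-1.9  2.4 -0.6]
[[-0.01, -0.01, 0.36], [0, 0, np.float64(0.0)], -1] ,
[[-0.01, -0.01, 0.37], [0, 0, np.float64(0.0)], -1] ,
[[-0.01, -0.01, 0.36], [0, 0, np.float64(0.0)], -1] ,
[[-0.01, -0.01, 0.37], [0, 0, np.float64(0.01)], -1] ,
[[-0.0, -0.02, 0.36], [0, 0, np.float64(0.0)], -1] ,

end [ 0.5027 -0.035   0.048 ] 114.3
```

View pics/wrist.png

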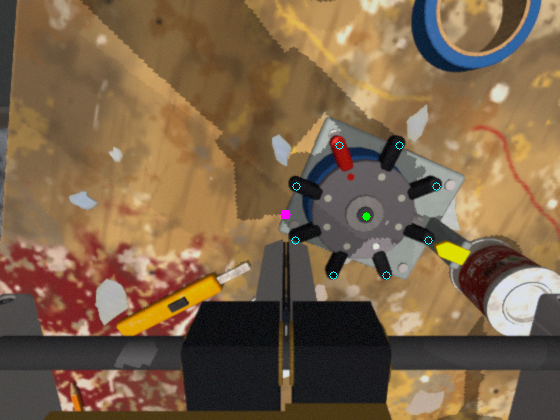

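The wrist view agrees with the estimate. The predicted lug ends (cyan) fall on the lugs, the red one at (339,145), and the target (magenta, 285,215) sits in the open gap. I'll go down now.

>>> arm_command(increments=[[[0,0,0.4],[0,0,0],-1],[[0,0,0.4],[0,0,0],-1],[[0,0,0.4],[0,0,0],-1],[[0,0,0.4],[0,0,0],-1],[[0,0,0.22],[0,0,0],-1]])

```text
time: 3.1
position: [0.5025, -0.0369, 0.0481]
tool_rot: [-1.709, -2.635, 0.0]
wrist_force: [-0.8, -0.1, 0.2]
finger_gap: 0.0007
grasp_force: 0.0
```

```bash
sed -i 's/HUB=.*;YAW/HUB=np.array([.562,-.007]);YAW/' plan.py; python3 - <<'E'
from plan import *
rows([(*gap(202.5-4.5*k),.048,114.3-4.5*k,1) for k in range(1,11)])
E
```

```text
t 3.1 p [ 0.5025 -0.0369  0.0481] phi 114.1 tilt [-0.001  0.    -1.   ] F [-0.8 -0.1  0.2]
[[0.16, 0.01, 0.0], [0, 0, np.float64(0.15)], -1] ,
[[0.1, 0.01, 0.0], [0, 0, np.float64(0.16)], -1] ,
[[0.11, 0.0, 0.0], [0, 0, np.float64(0.15)], -1] ,
[[0.1, 0.01, 0.0], [0, 0, np.float64(0.16)], -1] ,
[[0.1, 0.0, 0.0], [0, 0, np.float64(0.16)], -1] ,

[[0.11, 0.0, 0.0], [0, 0, np.float64(0.15)], -1] ,
[[0.1, 0.01, 0.0], [0, 0, np.float64(0.16)], -1] ,
[[0.1, 0.0, 0.0], [0, 0, np.float64(0.16)], -1] ,
[[0.11, 0.01, 0.0], [0, 0, np.float64(0.16)], -1] ,
[[0.1, -0.0, 0.0], [0, 0, np.float64(0.15)], -1] ,

end [0.5002 0.0163 0.0481] 69.4
```

>>> arm_command(increments=[[[0.12,0.005,0],[0,0,0.157],-1],[[0.105,0.005,0],[0,0,0.157],-1],[[0.105,0.005,0],[0,0,0.157],-1],[[0.105,0.005,0],[0,0,0.157],-1],[[0.105,0.005,0],[0,0,0.157],-1]])

```text
time: 3.72
position: [0.4968, -0.0112, 0.0491]
tool_rot: [2.193, 2.249, -0.002]
wrist_force: [-1.2, -1.2, -0.9]
finger_gap: 0.0007
grasp_force: 0.9
```

>>> arm_command(increments=[[[0.105,0.005,0],[0,0,0.157],-1],[[0.105,0.005,0],[0,0,0.157],-1],[[0.105,0.005,0],[0,0,0.157],-1],[[0.105,0.005,0],[0,0,0.157],-1],[[0.105,0.005,0],[0,0,0.157],-1]])

```text
time: 4.35
position: [0.5022, 0.0149, 0.0494]
tool_rot: [2.59, 1.777, 0.001]
wrist_force: [-0.0, -0.9, -0.7]
finger_gap: 0.0005
grasp_force: 0.0
```

```bash
cat > look.py <<'E'
from plan import *
import sys
im,d=eyes.capture('top');im=im[:,:,::-1].copy();W=cloud('top',d)
hsv=cv2.cvtColor(im,cv2.COLOR_BGR2HSV).astype(int);H,S,V=[hsv[...,i] for i in range(3)]
near=np.hypot(*(W[...,:2]-HUB).transpose(2,0,1))<.085
for n,m in dict(red=((H<8)|(H>172))&(S>150)&(V>70)&near&(W[...,2]>.045),yel=(H>20)&(H<35)&(S>150)&(V>100)&near&(W[...,2]>.05)).items():
    if m.any():
        a=W[m].mean(0);print(n,m.sum(),a.round(4),'angle',np.degrees(np.arctan2(a[1]-HUB[1],a[0]-HUB[0])).round(1))
cv2.imwrite(f'pics/{sys.argv[1]}.png',cv2.resize(im[165:275,225:385],None,fx=5,fy=5))
E
python3 look.py c1; python3 - <<'E'
from plan import *
rows([(*gap(157.5-4.5*k),.048,69.3-4.5*k,1) for k in range(1,11)])
E
```

```text
yel 48 [ 0.6376 -0.0052  0.0765] angle 1.4
t 4.4 p [0.5023 0.0153 0.0495] phi 68.9 tilt [ 0.001  0.    -1.   ] F [-0.6 -0.4 -0.1]
[[0.11, -0.04, 0.03], [0, 0, np.float64(0.14)], -1] ,
[[0.1, 0.0, -0.0], [0, 0, np.float64(0.16)], -1] ,
[[0.1, 0.01, -0.0], [0, 0, np.float64(0.16)], -1] ,
[[0.11, -0.0, -0.0], [0, 0, np.float64(0.15)], -1] ,
[[0.1, 0.0, -0.0], [0, 0, np.float64(0.16)], -1] ,

[[0.11, 0.01, -0.0], [0, 0, np.float64(0.16)], -1] ,
[[0.1, 0.0, -0.0], [0, 0, np.float64(0.15)], -1] ,
[[0.1, 0.01, -0.0], [0, 0, np.float64(0.16)], -1] ,
[[0.11, 0.0, -0.0], [0, 0, np.float64(0.16)], -1] ,
[[0.1, 0.0, -0.0], [0, 0, np.float64(0.16)], -1] ,

end [0.5348 0.0534 0.048 ] 24.2
```

View pics/c1.png

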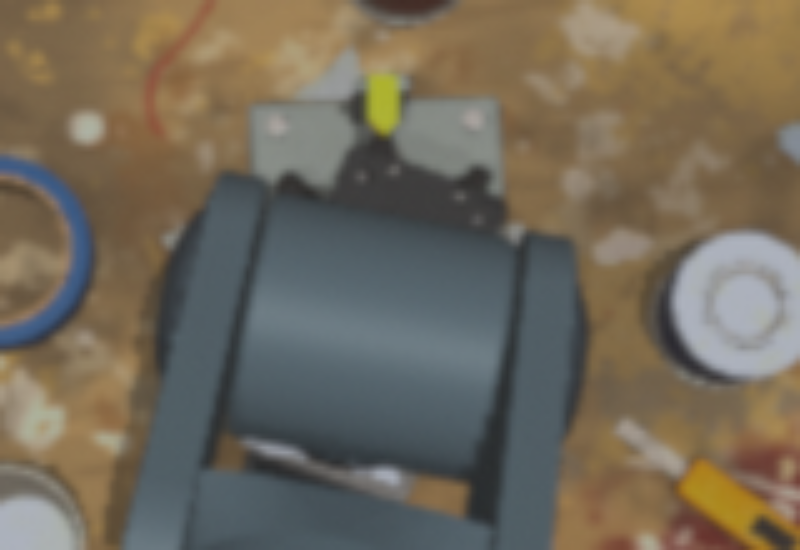

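The arm hides the red lug in the top view. The counter hasn't moved: the pointer is still at (382,105) and a lug stands under it. I'll use the wrist camera to find the red lug.

```bash
cat > wl.py <<'E'
from plan import *
import sys
s=bot.read_state();im,d=eyes.capture('wrist');im=im[:,:,::-1].copy()
p=eyes.camera_params('wrist');M=np.array(p['mount']);Rt=R.from_rotvec(s['tool_rot'])
v,u=np.indices(d.shape);c=np.stack([(u-p['cx'])/p['fx']*d,(v-p['cy'])/p['fy']*d,d,np.ones_like(d)],-1)
W=(Rt.apply((c@M.T)[...,:3].reshape(-1,3))+s['position']).reshape(c.shape[:2]+(3,))
hsv=cv2.cvtColor(im,cv2.COLOR_BGR2HSV).astype(int);H,S,V=[hsv[...,i] for i in range(3)]
m=((H<8)|(H>172))&(S>150)&(V>60)&(W[...,2]>.045)&(W[...,2]<.075)&(np.hypot(*(W[...,:2]-HUB).transpose(2,0,1))<.08)
if m.any():
    a=W[m].mean(0);print('red',m.sum(),a.round(4),'ang',np.degrees(np.arctan2(a[1]-HUB[1],a[0]-HUB[0])).round(1)-YAW)
cv2.imwrite(f'pics/{sys.argv[1]}.png',im)
E
python3 wl.py w1
```

```text
red 1288 [0.5595 0.0459 0.0606] ang 90.9
```

View pics/w1.png

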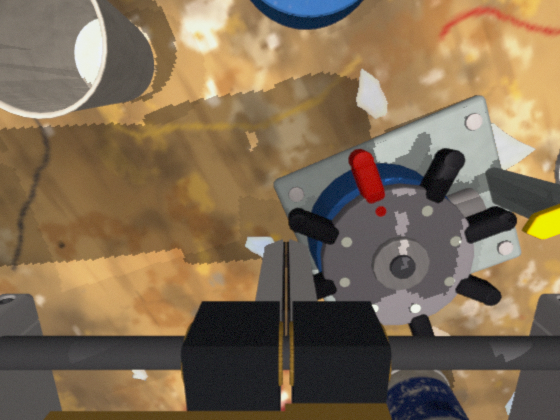

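The first click is in: the red lug at (367,175) now stands at 91°. Now the second click, then a pause.

>>> arm_command(increments=[[[0.105,-0.02,0.02],[0,0,0.15],-1],[[0.105,0.003,0],[0,0,0.157],-1],[[0.105,0.003,0],[0,0,0.157],-1],[[0.105,0.003,0],[0,0,0.157],-1],[[0.105,0.003,0],[0,0,0.157],-1]])

```text
time: 5.08
position: [0.514, 0.0372, 0.0481]
tool_rot: [2.884, 1.246, -0.002]
wrist_force: [-0.4, -1.7, -0.3]
finger_gap: 0.0006
grasp_force: 0.8
```

>>> arm_command(increments=[[[0.105,0.003,0],[0,0,0.157],-1],[[0.105,0.003,0],[0,0,0.157],-1],[[0.105,0.003,0],[0,0,0.157],-1],[[0.105,0.003,0],[0,0,0.157],-1],[[0.105,0.003,0],[0,0,0.157],-1]])

```text
time: 5.7
position: [0.5356, 0.0529, 0.0482]
tool_rot: [3.071, 0.66, 0.001]
wrist_force: [-0.1, 0.6, -0.5]
finger_gap: 0.0001
grasp_force: 0.0
```

>>> arm_command(increments=[[[0,0,0],[0,0,0],-1],[[0,0,0],[0,0,0],-1],[[0,0,0],[0,0,0],-1],[[0,0,0],[0,0,0],-1],[[0,0,0],[0,0,0],-1]])

```text
time: 6.32
position: [0.5352, 0.0529, 0.048]
tool_rot: [3.071, 0.662, -0.0]
wrist_force: [0.4, -0.3, -0.5]
finger_gap: 0.0001
grasp_force: 0.0
```

```bash
python3 wl.py w2; python3 - <<'E'
from plan import *
rows([(*gap(112.5-4.5*k),.048,24.3-4.5*k,1) for k in range(1,11)])
E
```

```text
red 1325 [0.5976 0.032  0.0607] ang 45.900000000000006
t 6.38 p [0.5352 0.053  0.048 ] phi 24.3 tilt [-0. -0. -1.] F [ 0.6  0.3 -0.5]
[[0.1, -0.0, -0.0], [0, 0, np.float64(0.16)], -1] ,
[[0.1, 0.0, -0.0], [0, 0, np.float64(0.15)], -1] ,
[[0.1, 0.01, -0.0], [0, 0, np.float64(0.16)], -1] ,
[[0.11, -0.0, -0.0], [0, 0, np.float64(0.16)], -1] ,
[[0.1, 0.0, -0.0], [0, 0, np.float64(0.16)], -1] ,

[[0.11, 0.01, -0.0], [0, 0, np.float64(0.15)], -1] ,
[[0.1, 0.0, -0.0], [0, 0, np.float64(0.16)], -1] ,
[[0.1, 0.01, -0.0], [0, 0, np.float64(0.16)], -1] ,
[[0.11, 0.0, -0.0], [0, 0, np.float64(0.15)], -1] ,
[[0.1, 0.0, -0.0], [0, 0, np.float64(0.16)], -1] ,

end [0.5854 0.055  0.048 ] -20.7
```

View pics/w2.png

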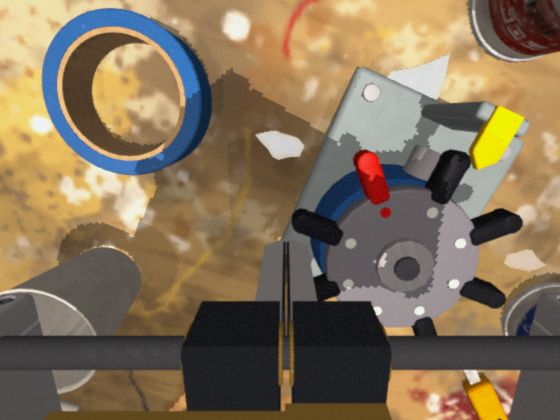

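The wheel stands one click short, with the red lug at (370,175), 45°. I'll pause a little longer, then give the last click.

>>> arm_command(increments=[[[0,0,0],[0,0,0],-1],[[0,0,0],[0,0,0],-1],[[0,0,0],[0,0,0],-1],[[0,0,0],[0,0,0],-1],[[0,0,0],[0,0,0],-1]])

```text
time: 7.0
position: [0.5353, 0.053, 0.0479]
tool_rot: [-3.071, -0.662, 0.0]
wrist_force: [-0.3, -0.8, 0.3]
finger_gap: 0.0005
grasp_force: 0.0
```

>>> arm_command(increments=[[[0.104,0.003,0],[0,0,0.157],-1],[[0.104,0.003,0],[0,0,0.157],-1],[[0.104,0.003,0],[0,0,0.157],-1],[[0.104,0.003,0],[0,0,0.157],-1],[[0.104,0.003,0],[0,0,0.157],-1]])

```text
time: 7.62
position: [0.5596, 0.0593, 0.0475]
tool_rot: [-3.141, -0.046, 0.004]
wrist_force: [-1.2, 0.6, 0.5]
finger_gap: 0.0004
grasp_force: 0.8
```

>>> arm_command(increments=[[[0.104,0.003,0],[0,0,0.157],-1],[[0.104,0.003,0],[0,0,0.157],-1],[[0.104,0.003,0],[0,0,0.157],-1],[[0.104,0.003,0],[0,0,0.157],-1],[[0.104,0.003,0],[0,0,0.157],-1]])

```text
time: 8.25
position: [0.5861, 0.0551, 0.0479]
tool_rot: [-3.09, 0.567, 0.0]
wrist_force: [-0.3, -0.1, -0.2]
finger_gap: 0.0005
grasp_force: 0.0
```

>>> arm_command(increments=[[[0,0,0],[0,0,0],-1],[[0,0,0],[0,0,0],-1],[[0,0,-0.2],[0,0,0],-1],[[0,0,-0.5],[0,0,0],-1],[[0,0,-0.8],[0,0,0],-1]])

```text
time: 8.88
position: [0.5848, 0.0553, 0.1231]
tool_rot: [3.091, -0.563, -0.004]
wrist_force: [0.8, -0.6, -0.3]
finger_gap: 0.0005
grasp_force: 0.0
```

>>> arm_command(increments=[[[0,0,-0.7],[0,0,0],-1],[[0,-0.5,-0.5],[0,0,0],-1],[[0,-0.5,0],[0,0,0],-1],[[0,0,0],[0,0,0],-1],[[0,0,0],[0,0,0],-1]])

```text
time: 9.5
position: [0.6031, 0.1015, 0.1828]
tool_rot: [3.09, -0.563, -0.001]
wrist_force: [1.2, -0.5, -0.2]
finger_gap: 0.0002
grasp_force: 0.0
```

```bash
python3 wl.py w3; python3 look.py c3
```

```text
red 358 [ 0.6126 -0.004   0.0606] ang 1.5999999999999999
red 43 [ 0.615  -0.0056  0.0611] angle 1.5
yel 51 [ 0.6337 -0.0044  0.0915] angle 2.1
```

View pics/w3.png

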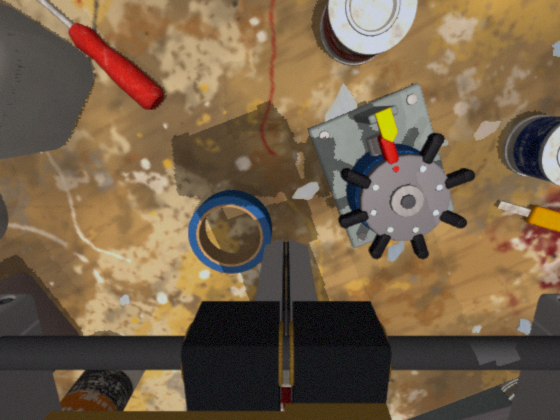

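The red lug at (390,150) stands directly under the yellow pointer at (386,125). The arm is clear, and nothing else has moved.

```bash
python3 -c "
from plant import workorder
print(workorder.job_done())"
```

```text
the job is handed in; nothing more can be done
None
```

The job is handed in: the wheel went three clicks clockwise, stood still for over half a second one click short, and the red lug now stands under the yellow pointer with the arm clear and nothing else moved.

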